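Mark a batch of chocolate logs in the pedal press

TASK

Take the lid off the wooden box and set it down on the counter clear of the box, then lay every chocolate log from the box in a groove of the press, one to a groove, lengthwise in the middle of the groove so that it rests on both rails. When all of them lie settled, press the pedal right down to its stop, keep it there for about a second and let it come up again; leave the logs in the press and put the lid back on the empty box, fitted down flat. Leave the other things on the counter alone.

Things in the scene. Friction and masses are not known exactly. Their poses are not given: they have to be found in the camera images.
- press: Marking press, fixed on the counter: a steel base plate 190 x 330 mm, its top 20 mm above the counter, with a light-wood cradle on one half and the pedal on the other. Two red posts, 78 mm high, stand behind the cradle (68 mm from its centre along x, 112 mm either side) and carry a steel bar. x points along the grooves (away from the robot at yaw 0), y from cradle to pedal, z up
- cradle (a point): Centre of the cradle, 50 mm above the counter, the height of the axes of seated logs. The cradle is two notched rails, 12 mm wide, centred 25 mm either side of this point along x, tops 51 mm above the counter; between them it is open down to the base plate. Axes as the press's: x along the grooves, y across them towards the pedal
- groove1 (a point): Groove 1 of 4 in the cradle: the point where the centre of a log lies when seated there (50 mm above the counter). 90 degree V, 42 mm wide at the top; neighbouring grooves are 50 mm apart along y. Axes as the cradle's
- groove2 (a point): Groove 2 of 4 in the cradle: the point where the centre of a log lies when seated there (50 mm above the counter). 90 degree V, 42 mm wide at the top; neighbouring grooves are 50 mm apart along y. Axes as the cradle's
- groove3 (a point): Groove 3 of 4 in the cradle: the point where the centre of a log lies when seated there (50 mm above the counter). 90 degree V, 42 mm wide at the top; neighbouring grooves are 50 mm apart along y. Axes as the cradle's
- groove4 (a point): Groove 4 of 4 in the cradle: the point where the centre of a log lies when seated there (50 mm above the counter). 90 degree V, 42 mm wide at the top; neighbouring grooves are 50 mm apart along y. Axes as the cradle's
- pedal_pad (a point): Centre of the top face of the yellow tread on the free end of the press's pedal, a dark steel plate 120 x 60 x 8 mm; 165 mm from the cradle centre along its +y. The pedal's hinge lies 95 mm away towards the press's +x, 45 mm above the counter, parallel to the cradle's y; the tread is about 66 mm above the counter when up and goes down about 28 mm
- pedal (a joint): Angle of the sprung pedal: 0 up, 0.30 rad at its stop. It takes about 6 N at the tread to start and 12 N to hold at the stop, and rises by itself when let go. It swings the steel bar (10 mm thick, 224 mm wide) from behind the cradle, leaning back, up to 135 mm high, down to just above the seated logs; a log that lies too high gets in its way
- lid: Loose lid of the box: a light-wood board 106 (x) x 250 (y) x 6 mm, 0.2 kg. Origin at the centre of the board's underside, 46 mm above the counter when on the box, 8 mm when standing on the counter. On top a red grip bar, 14 (x) x 70 (y) x 30 mm high; below two battens 8 mm deep that drop inside the box walls with 4 mm play all round
- lid_grip (a point): Centre of the red grip bar on the lid, 21 mm above the underside of the board; axes as the lid's
- box: Open keeping box of brown wood, fixed to the counter, 106 (x) x 250 (y) x 46 mm high, walls 7 mm, inner floor 6 mm above the counter. Origin at the centre of its underside. Inside are four bays for logs, 50 mm apart along y (y = -75, -25, 25, 75 mm), each log lying along x between low ribs 6 mm high at x = -27 and +27 mm (the middle is free of ribs)
- log1_center (a point): Centre of chocolate log 1: a dark round stick, 28 mm diameter, 72 mm long, about 55 g, with two cream bands; x is along its length. It starts in one of the bays of the box under the lid, its centre 20 mm above the counter. May be absent
- log2_center (a point): Centre of chocolate log 2: a dark round stick, 28 mm diameter, 72 mm long, about 55 g, with two cream bands; x is along its length. It starts in one of the bays of the box under the lid, its centre 20 mm above the counter. May be absent
- log3_center (a point): Centre of chocolate log 3: a dark round stick, 28 mm diameter, 72 mm long, about 55 g, with two cream bands; x is along its length. It starts in one of the bays of the box under the lid, its centre 20 mm above the counter. May be absent
- log4_center (a point): Centre of chocolate log 4: a dark round stick, 28 mm diameter, 72 mm long, about 55 g, with two cream bands; x is along its length. It starts in one of the bays of the box under the lid, its centre 20 mm above the counter. May be absent
- ramekin: White ceramic cup, 60 mm wide, 40 mm high; not part of the job. Origin at its underside, as for the next five
- nut_jar: Jar of nuts, 72 mm wide, 110 mm high; not part of the job
- mug: Blue mug, 80 mm wide, 90 mm high; not part of the job
- spatula: Spatula lying on the counter; not part of the job
- tin: Copper-coloured can, 80 mm wide, 80 mm high; not part of the job
- slab: Loose slab of layered chocolate, 130 x 100 x 30 mm; not part of the job

How it is judged:
By the outcome, as a careful person would: the job done as asked, in the order asked, and still so for the second after the job is handed in, with the robot touching nothing.
Of log1, log2, log3, log4 only 3 to 4 are there at a start; the rules pass over those that are not, and their reading is None.
At some moment in a run one of lid may be knocked a few centimetres aside while the robot is not near it.
Once in a run the grip may slacken for a moment while it holds something.
It also fails if it takes over 210 s, if anything falls off the work surface, if the arm or the gripper's body presses on something with over 40 N, if the wrist force passes 120 N, or if a joint passes its speed limit or range.

ROBOT

A 6-joint arm with a two-finger parallel gripper is mounted at the origin on the work surface. World frame = base frame: x ahead of the robot, y to its left, z up, the work surface at z = 0. Lengths are in m, angles in rad, forces in N, time in s.
With the tool pointing down it reaches from about 0.375 to 0.975 m from the base axis. Payload 3.8 kg.
Tool frame: the origin (TCP) lies at the centre of the arm's flange, where the gripper is bolted on; the fingertips stand 166 mm ahead of it and the grasp point (between the pads) lies 147 mm ahead of it; z points along the fingers, y is the line along which they close (so a half turn about z gives the same grasp; the last joint's range is limited). The gripper opens to 88 mm and grips with 3 to 60 N. Pads are 18 mm wide; open, the fingers measure 123 mm over their backs; the gripper's body (75 mm by 187 mm) begins 45 mm behind the grasp point.
Start: joints at [-1.222, 0.264, 1.604, -0, 1.274, -0.037], TCP at [0.254, -0.625, 0.405] pointing down, gripper open.
Joint ranges: [-2.63, 2.63], [-0.94, 2.18], [0.31, 2.57], [-1.31, 4.45], [0, 2.66], [-2.55, 2.55]. Speed limits (rad/s): [2.57, 2.57, 3.14, 3.14, 3.14, 3.14].

INTERFACE

Orientations are given as a 3x3 rotation matrix whose columns are the frame's x, y, z axes.
In Python, from cell import r, eyes, workorder gives the robot as it stands.
- The arm moves only by the tool servo_tool, never from a script. Its argument "moves" is a list that holds one entry, the list of rows, each a list of 7 numbers: the shift along the tool's x, y, z as a fraction of full scale, then the turn, a rotation vector about the tool's x, y, z as a fraction of full scale, then the opening, from -1 (shut) to 1 (fully open). In form: [[[x, y, z, ax, ay, az, gripper], ...]]. A call has 1 to 8 rows; each row shifts and turns the commanded pose from where the row before left it, along the tool's axes as they then stand; what a row does not reach is not made up. Full scale, the value 1, is 4 cm for a shift and 0.12 rad for a turn. A row lasts 1/12 s, in which the tool goes at most 41.7 mm and 7.16 degrees, less where a joint would pass 70% of its speed; a pose out of reach is approached as far as the arm can. A call with a number of a shift or a turn outside -1 to 1 is refused whole. A call with a gripper value outside its range is refused whole. The fingers move at their own pace and stop on an object; the grip force is fixed at half the most. Time passes only in rows, so rows that do not move let the fingers close. It gives the time, the measured TCP pose, the force, the opening and the grip force at its end, in the units of the state.
- r.read_state(): the state, without advancing time (a new reading comes with each control period).
- eyes.grab_frame(name): name is "side" or "top"; returns the picture (420x560x3 uint8, blue, green, red); there is no depth.
- eyes.camera_model(name): a dict with "mtx" (3x3 intrinsics, pixels), "D" ([k1, k2, p1, p2, k3] as OpenCV has them; the pictures are not rectified), "cam_to_world" (4x4, takes a point from camera to world coordinates). Camera axes: x right, y up, looking along -z (the intrinsics and any distortion apply to the point x, -y, -z); pixel columns grow to the right and rows downward; lengths in m; the calibration is good to about 2 mm. A picture is of the moment at which its call begins. camera_model takes no time and is no camera call.
- workorder.hand_in(): hands the job in; it is judged then, once.
The state is a dict: "time": time; "joint_pos": joint angles; "joint_vel": joint speeds; "joint_efforts": joint torques, N m; "tool_pos": TCP position; "ee_rot": TCP orientation; "force": force on the tool from outside, world axes, zero at the start; "ft_torque": the same for the moment, N m; "finger_gap": finger opening in m; "grip_force": force on a finger pad.
Only numpy, scipy, OpenCV 4.12 (cv2) and the standard library are available. Lean on these libraries where they do the work, as an engineer would, in place of code of your own. Each camera call takes 0.05 s, during which the arm holds its last target. There are 200 camera calls.

## Working session

There is one attempt and no reset: what is moved stays moved. The work goes in short steps, Python scripts to look and compute and a tool call to move; the robot and the scene stay as the last step left them, time stands still between calls to the robot, and variables do not carry over. Pictures are saved under pics/ and viewed, at most 14 in all, crops included, and the job is handed in when it is done.

Besides the shell and the picture viewer there is one more tool, called after ">>>" as name(argument=value, ...), one argument or row to a line, values as JSON. servo_tool: Moves the arm, as the interface text tells. Shift numbers are shares of 4 cm and turn numbers shares of 0.12 rad, none past 1 either way. Its arguments: {"type":"object","properties":{"moves":{"type":"array"}},"required":["moves"]}

```bash
ls; mkdir -p pics; python3 - <<'E'
from cell import r, eyes
import cv2, numpy as np
for n in("top","side"):
    im=eyes.grab_frame(n); cv2.imwrite(f"pics/{n}0.png",im)
    m=eyes.camera_model(n); print(n,np.round(m["mtx"],1).tolist(),m["D"],np.round(m["cam_to_world"],3).tolist())
s=r.read_state(); print(s["time"],s["tool_pos"],np.round(s["ee_rot"],3).tolist(),s["finger_gap"])
E
```

```text
pics
top [[436.5, 0.0, 273.9], [0.0, 436.5, 215.3], [0.0, 0.0, 1.0]] [-0.02155101  0.          0.          0.          0.        ] [[0.023, 0.996, -0.086, 0.457], [-1.0, 0.023, 0.001, 0.011], [0.003, 0.086, 0.996, 1.414], [0.0, 0.0, 0.0, 1.0]]
side [[381.5, 0.0, 277.8], [0.0, 381.5, 211.7], [0.0, 0.0, 1.0]] [-0.02121453  0.          0.          0.          0.        ] [[-0.96, 0.157, -0.232, 0.31], [-0.28, -0.558, 0.782, 0.852], [-0.007, 0.815, 0.579, 0.696], [0.0, 0.0, 0.0, 1.0]]
0.1 [ 0.25390179 -0.6251001   0.40354072] [[0.926, 0.376, -0.001], [0.376, -0.926, 0.002], [0.0, -0.002, -1.0]] 0.0879521999567733
```

View pics/top0.png

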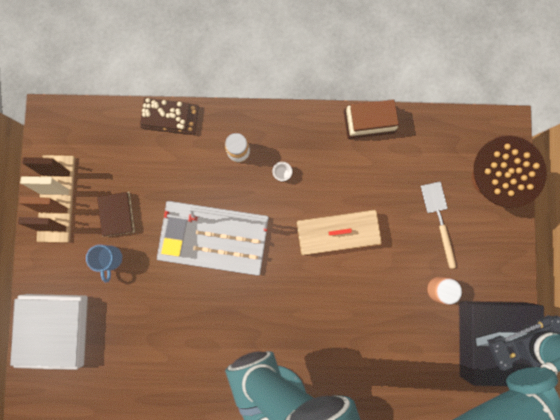

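View pics/side0.png

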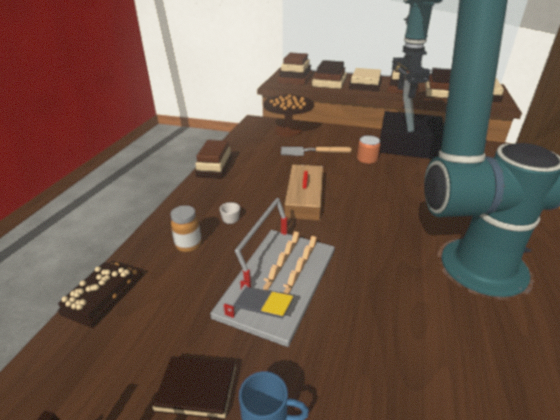

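The top view shows the press at (213,238), with its yellow tread at (172,247), and the lidded box at (339,232) with the red grip at (340,232). The arm is at the right edge. In both views the press's +x points away from the robot and the pedal is on its +y side.

```bash
cat > h.py <<'E'
import cv2, numpy as np
from cell import r, eyes, workorder
def ray(n,uv,z):
    m=eyes.camera_model(n); uv=np.array(uv,float).reshape(-1,1,2)
    p=cv2.undistortPoints(uv,m["mtx"],m["D"]).reshape(-1,2)
    T=np.array(m["cam_to_world"]); d=np.c_[p[:,0],-p[:,1],-np.ones(len(p))]@T[:3,:3].T
    o=T[:3,3]; return o+d*((z-o[2])/d[:,2])[:,None]
def grab(n,f=None):
    im=eyes.grab_frame(n)
    if f: cv2.imwrite(f"pics/{f}.png",im)
    return im
def mask(im,lo,hi,roi=None):
    m=cv2.inRange(cv2.cvtColor(im,cv2.COLOR_BGR2HSV),np.array(lo),np.array(hi))
    if roi: k=np.zeros_like(m); x0,y0,x1,y1=roi; k[y0:y1,x0:x1]=255; m&=k
    return m
def cnts(m,a=20):
    c=cv2.findContours(m,cv2.RETR_EXTERNAL,cv2.CHAIN_APPROX_NONE)[0]
    return sorted([x for x in c if cv2.contourArea(x)>=a],key=cv2.contourArea,reverse=True)
def rect(n,c,z):
    "minAreaRect in mm on plane z: centre, size long/short, yaw of the short side (deg, about +x)"
    p=ray(n,c.reshape(-1,2),z)[:,:2]*1000
    b=cv2.boxPoints(cv2.minAreaRect(p.astype(np.float32))); e=[b[1]-b[0],b[2]-b[1]]
    e.sort(key=np.linalg.norm); s=e[0]*(1 if e[0][0]>0 else -1)
    return np.round(b.mean(0),1),np.round([np.linalg.norm(v) for v in e],1),round(float(np.degrees(np.arctan2(s[1],s[0]))),2)
E
python3 - <<'E'
from h import *
im=cv2.imread("pics/top0.png")
hsv=cv2.cvtColor(im,cv2.COLOR_BGR2HSV)
for p in[(172,247),(339,232),(320,232),(210,235),(247,226),(200,265),(300,270)]: print(p,hsv[p[1],p[0]])
for nm,lo,hi,roi,z in[("yel",(22,150,120),(35,255,255),(140,190,290,290),.066),("lid",(10,40,130),(28,170,255),(285,200,395,262),.052),
  ("red",(0,170,100),(8,255,255),(285,200,395,262),.082),("plate",(0,0,70),(180,60,255),(150,195,275,280),.02),("rail",(8,50,150),(26,255,255),(190,220,270,265),.051)]:
    for c in cnts(mask(im,lo,hi,roi),8)[:9]: print(nm,cv2.contourArea(c),rect("top",c,z),c.reshape(-1,2).mean(0).round(1))
E
```

```text
(172, 247) [ 28 163 255]
(339, 232) [  3 182 248]
(320, 232) [ 17  86 233]
(210, 235) [ 16  75 227]
(247, 226) [ 13  10 219]
(200, 265) [ 13  11 209]
(300, 270) [ 11 130 141]
yel 219.5 (array([469.3, 322.9], dtype=float32), array([45.2, 53.7], dtype=float32), -6.74) [171.4 246.7]
lid 6544.5 (array([ 532.5, -198.1], dtype=float32), array([191.2, 343.8], dtype=float32), 1.27) [337.2 230.5]
red 42.0 (array([ 526.7, -193.9], dtype=float32), array([ 9.9, 63. ], dtype=float32), 9.41) [340.  231.6]
plate 6139.5 (array([501.7, 203.5], dtype=float32), array([193.7, 334.4], dtype=float32), -7.33) [212.5 237.5]
rail 162.0 (array([455.9, 158.9], dtype=float32), array([ 11.9, 202.5], dtype=float32), -7.28) [225.  252.2]
rail 151.0 (array([504.6, 151.5], dtype=float32), array([ 12. , 203.6], dtype=float32), -7.31) [227.5 236.5]
```

```bash
cat >> h.py <<'E'
def lid(im=None,z=.052,roi=(285,130,420,270)):
    im=grab("top") if im is None else im
    out=[]
    for nm,lo,hi,zz in(("board",(10,55,185),(26,150,255),z),("grip",(0,170,100),(8,255,255),z+.03)):
        c=cnts(mask(im,lo,hi,roi),8)
        if nm=="board": c=[np.vstack(c[:1])]
        out.append((nm,)+rect("top",c[0],zz))
    return out
def plan(x,y,z,yaw):
    "units still to go: turn about tool z first, then shifts in the turned tool frame (mm, deg)"
    s=r.read_state(); R=np.array(s["ee_rot"]); p=np.array(s["tool_pos"])*1000
    now=np.degrees(np.arctan2(R[1,0],R[0,0])); d=(yaw-now+180)%360-180
    Y=np.radians(yaw); tx=np.array([np.cos(Y),np.sin(Y),0]); ty=np.array([tx[1],-tx[0],0])
    v=np.array([x,y,z])-p
    print("t%.2f now %s yaw %.2f gap %.4f | turn az %.2f | shift x %.2f y %.2f z %.2f units"%(s["time"],p.round(1),now,s["finger_gap"],-np.radians(d)/.12,v@tx/40,v@ty/40,-v[2]/40))
E
python3 - <<'E'
from h import *
for l in lid(cv2.imread("pics/top0.png")): print(l)
plan(532,-198,290,97)
E
```

```text
('board', array([ 527.4, -193. ], dtype=float32), array([109.3, 254. ], dtype=float32), 9.27)
('grip', array([ 526.7, -193.9], dtype=float32), array([ 9.9, 63. ], dtype=float32), 9.41)
t0.10 now [ 253.9 -625.1  403.5] yaw 22.11 gap 0.0880 | turn az -10.89 | shift x 9.75 y 8.20 z 2.84 units
```

>>> servo_tool(
  moves=[
    [[0,0,0,0,0,-1,1],[0,0,0,0,0,-1,1],[0,0,0,0,0,-1,1],[0,0,0,0,0,-1,1],[0,0,0,0,0,-1,1],[0,0,0,0,0,-1,1],[0,0,0,0,0,-1,1],[0,0,0,0,0,-1,1]],
  ],
)

```text
time: 0.77
tool_pos: [0.2539, -0.6252, 0.4039]
ee_rot: [[0.217, 0.976, -0.0], [0.976, -0.217, 0.001], [0.001, -0.001, -1.0]]
force: [-0.6, 0.4, 0.3]
finger_gap: 0.0884
grip_force: 0.0
```

>>> servo_tool(
  moves=[
    [[0,0,0,0,0,-1,1],[0,0,0,0,0,-1,1],[0,0,0,0,0,-1,1],[0,0,0,0,0,-0.23,1],[0.68,0.6,0,0,0,0,1],[0.68,0.6,0,0,0,0,1],[0.68,0.6,0,0,0,0,1],[0.68,0.6,0,0,0,0,1]],
  ],
)

```text
time: 1.43
tool_pos: [0.3314, -0.5011, 0.4039]
ee_rot: [[-0.161, 0.987, -0.001], [0.987, 0.161, 0.001], [0.001, -0.0, -1.0]]
force: [0.4, 0.3, 0.3]
finger_gap: 0.088
grip_force: 0.0
```

>>> servo_tool(
  moves=[
    [[0.68,0.6,0.2,0,0,0,0.2],[0.68,0.6,0.2,0,0,0,0.2],[0.68,0.6,0.2,0,0,0,0.2],[0.68,0.6,0.2,0,0,0,0.2],[0.68,0.6,0.2,0,0,0,0.2],[0.68,0.6,0.2,0,0,0,0.2],[0.68,0.6,0.2,0,0,0,0.2],[0,0,0,0,0,0,0.2]],
  ],
)

```text
time: 2.1
tool_pos: [0.4676, -0.2824, 0.3463]
ee_rot: [[-0.166, 0.986, -0.002], [0.986, 0.166, 0.005], [0.005, -0.001, -1.0]]
force: [0.1, -0.0, 0.6]
finger_gap: 0.0529
grip_force: 0.0
```

```bash
python3 - <<'E'
from h import *
plan(527,-193.5,222,99.3)
im=grab("top","top1")
try: print(lid(im))
except Exception as e: print(e)
E
```

```text
t2.10 now [ 467.6 -282.4  346.3] yaw 99.57 gap 0.0529 | turn az 0.04 | shift x 1.95 y 1.82 z 3.11 units
[('board', array([ 528.1, -193.1], dtype=float32), array([107.6, 253.7], dtype=float32), 9.34), ('grip', array([ 526.6, -192.6], dtype=float32), array([ 9.5, 65.5], dtype=float32), 8.88)]
```

>>> servo_tool(
  moves=[
    [[0.65,0.6,0.4,0,0,0,0.2],[0.65,0.6,0.4,0,0,0,0.2],[0.65,0.6,0.4,0,0,0,0.2],[0,0,0.6,0,0,0,0.2],[0,0,0.6,0,0,0,0.2],[0,0,0.4,0,0,0,0.2],[0,0,0.3,0,0,0,0.2],[0,0,0,0,0,0,0.2]],
  ],
)

```text
time: 2.82
tool_pos: [0.5229, -0.1991, 0.2218]
ee_rot: [[-0.161, 0.987, -0.005], [0.987, 0.161, 0.002], [0.003, -0.005, -1.0]]
force: [-0.1, 0.4, 0.4]
finger_gap: 0.053
grip_force: 0.0
```

>>> servo_tool(
  moves=[
    [[0,0,0,0,0,0,0.2],[0,0,0,0,0,0,-1],[0,0,0,0,0,0,-1],[0,0,0,0,0,0,-1],[0,0,0,0,0,0,-1],[0,0,0,0,0,0,-1],[0,0,0,0,0,0,-1],[0,0,0,0,0,0,-1]],
  ],
)

```text
time: 3.48
tool_pos: [0.525, -0.1989, 0.2254]
ee_rot: [[-0.162, 0.987, 0.002], [0.987, 0.162, -0.001], [-0.001, 0.002, -1.0]]
force: [1.4, 0.3, 1.7]
finger_gap: 0.0139
grip_force: 30.0
```

>>> servo_tool(
  moves=[
    [[0,0,-0.3,0,0,0,-1],[0,0,-0.4,0,0,0,-1],[0,0,-0.6,0,0,0,-1],[0,0,-0.6,0,0,0,-1],[-0.1,0.6,0,0,0,0,-1],[-0.1,0.6,0,0,0,0,-1],[-0.1,0.6,0,0,0,0,-1],[-0.1,0.6,0,0,0,0,-1]],
  ],
)

```text
time: 4.15
tool_pos: [0.6223, -0.1989, 0.3013]
ee_rot: [[-0.162, 0.987, -0.001], [0.987, 0.162, 0.0], [0.0, -0.001, -1.0]]
force: [-0.1, -0.9, -2.0]
finger_gap: 0.0137
grip_force: 30.0
```

>>> servo_tool(
  moves=[
    [[-0.1,0.6,0,0,0,0,-1],[-0.1,0.6,0,0,0,0,-1],[-0.1,0.6,0,0,0,0,-1],[0,0.1,0.6,0,0,0,-1],[0,0,0.6,0,0,0,-1],[0,0,0.6,0,0,0,-1],[0,0,0.3,0,0,0,-1],[0,0,0,0,0,0,-1]],
  ],
)

```text
time: 4.82
tool_pos: [0.6965, -0.1978, 0.212]
ee_rot: [[-0.162, 0.987, -0.009], [0.987, 0.162, 0.003], [0.004, -0.008, -1.0]]
force: [-0.9, 1.0, -2.6]
finger_gap: 0.0134
grip_force: 30.0
```

```bash
python3 - <<'E'
from h import *
plan(700,-200,187,99.3); print(r.read_state()["force"].round(1))
grab("side","side1")
im=grab("top","top2")
E
```

```text
t4.82 now [ 696.5 -197.8  212. ] yaw 99.33 gap 0.0134 | turn az 0.00 | shift x -0.07 y 0.08 z 0.62 units
[-0.9  1.  -2.6]
```

View pics/top2.png

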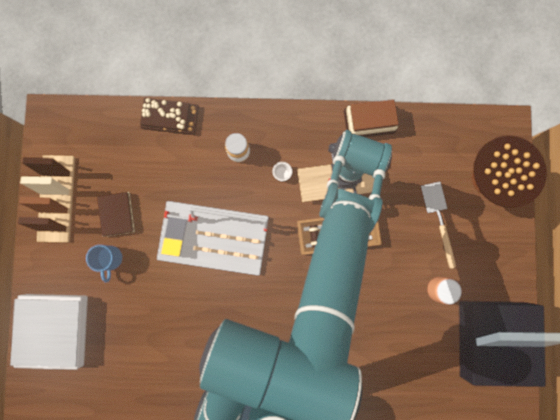

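The lid hangs over free counter at about (335,182), left edge at col 298, clear of the ramekin at (282,172) and of the slab. Box open below it.

>>> servo_tool(
  moves=[
    [[0,0,0.15,0,0,0,-1],[0,0,0.15,0,0,0,-1],[0,0,0.1,0,0,0,-1],[0,0,0.07,0,0,0,-1],[0,0,0.05,0,0,0,-1],[0,0,0,0,0,0,-1]],
  ],
)

```text
time: 5.42
tool_pos: [0.6985, -0.1985, 0.1954]
ee_rot: [[-0.162, 0.987, -0.001], [0.987, 0.162, 0.0], [0.0, -0.001, -1.0]]
force: [-0.5, -0.5, -0.9]
finger_gap: 0.0141
grip_force: 30.0
```

>>> servo_tool(
  moves=[
    [[0,0,0.05,0,0,0,-1],[0,0,0.05,0,0,0,-1],[0,0,0,0,0,0,-1]],
  ],
)

```text
time: 5.67
tool_pos: [0.6986, -0.1985, 0.1915]
ee_rot: [[-0.162, 0.987, -0.0], [0.987, 0.162, 0.0], [0.0, -0.0, -1.0]]
force: [-0.4, 0.0, -2.4]
finger_gap: 0.0139
grip_force: 30.0
```

>>> servo_tool(
  moves=[
    [[0,0,0.05,0,0,0,-1],[0,0,0.05,0,0,0,-1],[0,0,0.03,0,0,0,-1],[0,0,0,0,0,0,-1]],
  ],
)

```text
time: 6.0
tool_pos: [0.699, -0.1986, 0.1875]
ee_rot: [[-0.162, 0.987, 0.0], [0.987, 0.162, -0.0], [-0.0, 0.0, -1.0]]
force: [-2.2, 0.3, 1.7]
finger_gap: 0.0137
grip_force: 30.0
```

>>> servo_tool(
  moves=[
    [[0,0,0,0,0,0,0.3],[0,0,0,0,0,0,0.3],[0,0,0,0,0,0,0.3],[0,0,0,0,0,0,0.3],[0,0,-0.4,0,0,0,0.3],[0,0,-0.8,0,0,0,0.3],[0,0,-1,0,0,0,0.3],[0,0,-1,0,0,1,0.3]],
  ],
)

```text
time: 6.67
tool_pos: [0.6982, -0.1984, 0.3158]
ee_rot: [[-0.042, 0.999, -0.002], [0.999, 0.042, 0.001], [0.001, -0.002, -1.0]]
force: [0.5, -0.4, 0.4]
finger_gap: 0.0571
grip_force: 0.0
```

>>> servo_tool(
  moves=[
    [[0,0,-1,0,0,1,-0.2],[0,0,0,0,0,1,-0.2],[0,0,0,0,0,1,-0.2],[0,0,0,0,0,1,-0.2],[0,0,0,0,0,1,-0.2],[0,0,0,0,0,1,-0.2],[0,0,0,0,0,1,-0.2],[0,0,0,0,0,1,-0.2]],
  ],
)

```text
time: 7.33
tool_pos: [0.6987, -0.1985, 0.3562]
ee_rot: [[0.798, 0.603, 0.001], [0.603, -0.798, -0.0], [0.001, 0.001, -1.0]]
force: [0.5, 0.2, 0.4]
finger_gap: 0.0352
grip_force: 0.0
```

>>> servo_tool(
  moves=[
    [[0,0,0,0,0,1,-0.2],[0,0,0,0,0,1,-0.2],[0,0,0,0,0,1,-0.2],[0,0,0,0,0,1,-0.2],[0,0,0,0,0,0.1,-0.2],[-0.38,-0.9,0,0,0,0,-0.2],[-0.38,-0.9,0,0,0,0,-0.2],[-0.38,-0.9,0,0,0,0,-0.2]],
  ],
)

```text
time: 8.0
tool_pos: [0.6357, -0.0988, 0.3552]
ee_rot: [[0.987, 0.162, 0.001], [0.162, -0.987, 0.0], [0.001, -0.0, -1.0]]
force: [-0.4, 0.6, 0.3]
finger_gap: 0.0355
grip_force: 0.0
```

>>> servo_tool(
  moves=[
    [[-0.38,-0.9,0,0,0,0,-0.2],[-0.38,-0.9,0,0,0,0,-0.2],[-0.38,-0.9,0,0,0,0,-0.2],[-0.38,-0.9,0,0,0,0,-0.2],[-0.38,-0.9,0,0,0,0,-0.2],[-0.38,-0.9,0,0,0,0,-0.2],[-0.38,-0.9,0,0,0,0,-0.2],[-0.38,-0.9,0,0,0,0,-0.2]],
  ],
)

```text
time: 8.67
tool_pos: [0.4688, 0.1667, 0.3558]
ee_rot: [[0.987, 0.164, 0.002], [0.164, -0.987, 0.001], [0.002, -0.0, -1.0]]
force: [0.5, 0.9, 1.1]
finger_gap: 0.0349
grip_force: 0.0
```

```bash
python3 - <<'E'
from h import *
plan(527,-193,300,9.3)
im=grab("top","top3")
print(lid(im,.014,(285,130,420,208)))
cv2.imwrite("pics/crop3.png",cv2.resize(im[130:280,150:410],None,fx=3,fy=3,interpolation=cv2.INTER_CUBIC))
E
```

```text
t8.67 now [468.8 166.7 355.8] yaw 9.41 gap 0.0349 | turn az 0.02 | shift x -0.02 y 9.11 z 1.40 units
[('board', array([ 697.7, -193.7], dtype=float32), array([108.2, 252.7], dtype=float32), 9.24), ('grip', array([ 694.6, -193.3], dtype=float32), array([11.3, 62.4], dtype=float32), 9.56)]
```

View pics/crop3.png

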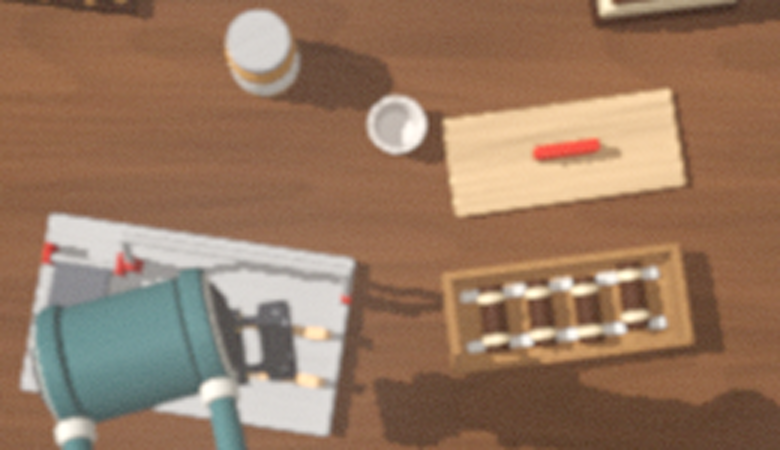

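All four logs are in the box (crop cols 494, 541, 586, 634; rows about 315 to 295). The lid lies flat at crop (565,150), clear of the ramekin.

```bash
python3 - <<'E'
from h import *
im=cv2.imread("pics/top3.png")
m=mask(im,(0,0,0),(180,255,85),(300,220,378,250))
for c in cnts(m,15): print("dark",cv2.contourArea(c),rect("top",c,.03),(c.reshape(-1,2).mean(0)*1).round(1))
m=mask(im,(12,30,185),(35,120,255),(300,220,378,250))
for c in cnts(m,5): print("cream",cv2.contourArea(c),ray("top",c.reshape(-1,2).mean(0),.034)[0][:2].round(4))
c=cnts(mask(im,(5,60,90),(25,255,255),(290,205,388,260)),5)
m2=mask(im,(12,80,150),(25,200,255),(290,205,388,260))
print([ (cv2.contourArea(x),rect("top",x,.046)) for x in cnts(m2,30)])
E
```

```text
cream 21.0 [ 0.5622 -0.2503]
cream 20.5 [ 0.5026 -0.2144]
cream 20.5 [ 0.5193 -0.2643]
cream 20.5 [ 0.5469 -0.2097]
cream 19.0 [ 0.5419 -0.1617]
cream 17.5 [ 0.4923 -0.1202]
cream 17.0 [ 0.499  -0.1671]
cream 16.0 [ 0.5361 -0.1139]
[(1496.0, (array([ 542.9, -182.7], dtype=float32), array([144.8, 279.8], dtype=float32), 4.37)), (30.0, (array([ 534.4, -244. ], dtype=float32), array([23. , 38.5], dtype=float32), -71.08))]
```

```bash
python3 - <<'E'
from h import *
im=cv2.imread("pics/top3.png")[208:258,295:385]
big=cv2.resize(im,None,fx=8,fy=8,interpolation=cv2.INTER_CUBIC)
m=eyes.camera_model("top"); T=np.linalg.inv(np.array(m["cam_to_world"]))
Y=np.radians(9.3)
for k in(75,25,-25,-75):
  for a in(-36,0,36):
    w=np.array([.5275+(a*np.cos(Y)-k*np.sin(Y))/1e3,-.1932+(a*np.sin(Y)+k*np.cos(Y))/1e3,.034])
    c=T[:3,:3]@w+T[:3,3]; uv=cv2.projectPoints(np.array([[c[0],-c[1],-c[2]]]),np.zeros(3),np.zeros(3),m["mtx"],m["D"])[0].ravel()
    cv2.circle(big,tuple(int(v) for v in (uv-[295,208]+.5)*8),4,(0,255,0),-1)
cv2.imwrite("pics/crop4.png",big)
E
```

```text
(no output)
```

View pics/crop4.png

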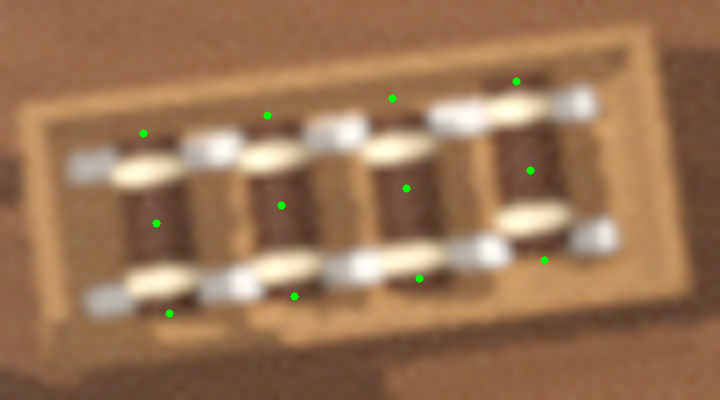

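>>> servo_tool(
  moves=[
    [[0,0.9,0,0,0,0.02,-0.18],[0,0.9,0,0,0,0,-0.18],[0,0.9,0.2,0,0,0,-0.18],[0,0.9,0.4,0,0,0,-0.18],[0,0.9,0.4,0,0,0,-0.18],[0,0.9,0.4,0,0,0,-0.18],[0,0.9,0.4,0,0,0,-0.18],[0,0.85,0.4,0,0,0,-0.18]],
  ],
)

```text
time: 9.38
tool_pos: [0.5157, -0.1192, 0.2671]
ee_rot: [[0.987, 0.161, 0.002], [0.161, -0.987, -0.001], [0.002, 0.001, -1.0]]
force: [-0.4, -0.3, -0.4]
finger_gap: 0.0361
grip_force: 0.0
```

>>> servo_tool(
  moves=[
    [[0,0,0,0,0,0,-0.18],[0,0,0,0,0,0,-0.18],[0,0,0,0,0,0,-0.18]],
  ],
)

```text
time: 9.63
tool_pos: [0.5155, -0.1171, 0.2672]
ee_rot: [[0.987, 0.159, 0.0], [0.159, -0.987, 0.0], [0.0, -0.0, -1.0]]
force: [-0.7, 0.5, -0.4]
finger_gap: 0.0359
grip_force: 0.0
```

```bash
python3 - <<'E'
from h import *
plan(513.7,-116.5,175,9.3)
E
```

```text
t9.63 now [ 515.5 -117.1  267.2] yaw 9.13 gap 0.0359 | turn az -0.02 | shift x -0.04 y -0.02 z 2.31 units
```

>>> servo_tool(
  moves=[
    [[-0.04,-0.02,0.5,0,0,0,-0.18],[0,0,0.5,0,0,0,-0.18],[0,0,0.4,0,0,0,-0.18],[0,0,0.3,0,0,0,-0.18],[0,0,0.3,0,0,0,-0.18],[0,0,0.2,0,0,0,-0.18],[0,0,0.1,0,0,0,-0.18],[0,0,0,0,0,0,-0.18]],
  ],
)

```text
time: 10.3
tool_pos: [0.5156, -0.1167, 0.176]
ee_rot: [[0.987, 0.161, 0.005], [0.161, -0.987, -0.003], [0.004, 0.004, -1.0]]
force: [1.2, -4.0, 1.3]
finger_gap: 0.0362
grip_force: 2.4
```

>>> servo_tool(
  moves=[
    [[0,0,0,0,0,0,-0.18],[0,0,0,0,0,0,-1],[0,0,0,0,0,0,-1],[0,0,0,0,0,0,-1],[0,0,0,0,0,0,-1],[0,0,0,0,0,0,-1]],
  ],
)

```text
time: 10.8
tool_pos: [0.5163, -0.1185, 0.178]
ee_rot: [[0.987, 0.161, 0.007], [0.161, -0.987, -0.006], [0.006, 0.007, -1.0]]
force: [-1.1, -13.4, 7.7]
finger_gap: 0.0269
grip_force: 30.0
```

>>> servo_tool(
  moves=[
    [[0,0,-0.2,0,0,0,-1],[0,0,-0.3,0,0,0,-1],[0,0,-0.5,0,0,0,-1],[0,0,-0.8,0,0,0,-1],[0,0,-0.8,0,0,0,-1],[0,0,0,0,0,0,-1]],
  ],
)

```text
time: 11.3
tool_pos: [0.5165, -0.1162, 0.2862]
ee_rot: [[0.987, 0.16, 0.011], [0.16, -0.987, -0.002], [0.011, 0.004, -1.0]]
force: [1.6, -0.3, 0.9]
finger_gap: 0.0275
grip_force: 30.0
```

```bash
python3 - <<'E'
from h import *
print(r.read_state()["force"].round(1)); plan(489.7,229.6,260,-7.3)
E
```

```text
[ 1.6 -0.3  0.9]
t11.30 now [ 516.5 -116.2  286.2] yaw 9.18 gap 0.0275 | turn az 2.40 | shift x -1.76 y -8.49 z 0.65 units
```

>>> servo_tool(
  moves=[
    [[0,0,0,0,0,0.8,-1],[0,0,0,0,0,0.8,-1],[0,0,0,0,0,0.8,-1],[-0.17,-0.85,0,0,0,0,-1],[-0.17,-0.85,0,0,0,0,-1],[-0.17,-0.85,0,0,0,0,-1],[-0.17,-0.85,0,0,0,0,-1],[-0.17,-0.85,0,0,0,0,-1]],
  ],
)

```text
time: 11.97
tool_pos: [0.5009, 0.0587, 0.2788]
ee_rot: [[0.992, -0.128, -0.0], [-0.128, -0.992, 0.001], [-0.001, -0.001, -1.0]]
force: [1.2, -1.0, -0.1]
finger_gap: 0.0271
grip_force: 30.0
```

>>> servo_tool(
  moves=[
    [[-0.17,-0.85,0,0,0,0,-1],[-0.17,-0.85,0,0,0,0,-1],[-0.17,-0.85,0,0,0,0,-1],[-0.17,-0.85,0,0,0,0,-1],[-0.17,-0.85,0,0,0,0,-1],[0,0,0.4,0,0,0,-1],[0,0,0.25,0,0,0,-1],[0,0,0,0,0,0,-1]],
  ],
)

```text
time: 12.63
tool_pos: [0.4879, 0.2296, 0.25]
ee_rot: [[0.992, -0.127, -0.006], [-0.127, -0.992, -0.002], [-0.005, 0.003, -1.0]]
force: [-0.7, 0.3, -1.1]
finger_gap: 0.027
grip_force: 30.0
```

```bash
python3 - <<'E'
from h import *
print(r.read_state()["force"].round(1)); plan(491.7,229.3,207,-7.3)
grab("side","side2")
E
```

```text
[-0.7  0.3 -1.1]
t12.63 now [487.9 229.6 250. ] yaw -7.28 gap 0.0270 | turn az 0.00 | shift x 0.10 y -0.00 z 1.07 units
```

View pics/side2.png

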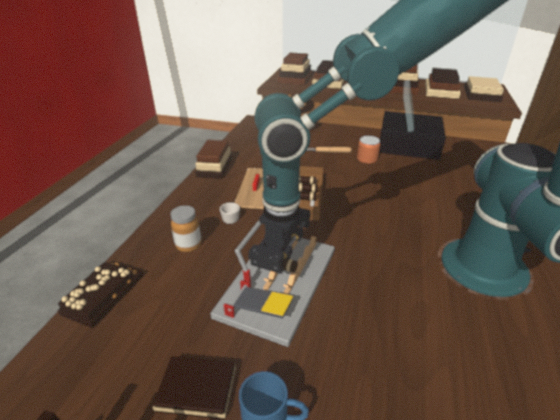

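The side view shows the gripper over the cradle at (275,245). The brown strip at (302,253) is either a shaded rail or the log, so I'll zoom in.

```bash
python3 - <<'E'
from h import *
im=cv2.imread("pics/side2.png")[200:340,205:345]
cv2.imwrite("pics/crop5.png",cv2.resize(im,None,fx=4,fy=4,interpolation=cv2.INTER_CUBIC))
E
```

```text
(no output)
```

View pics/crop5.png

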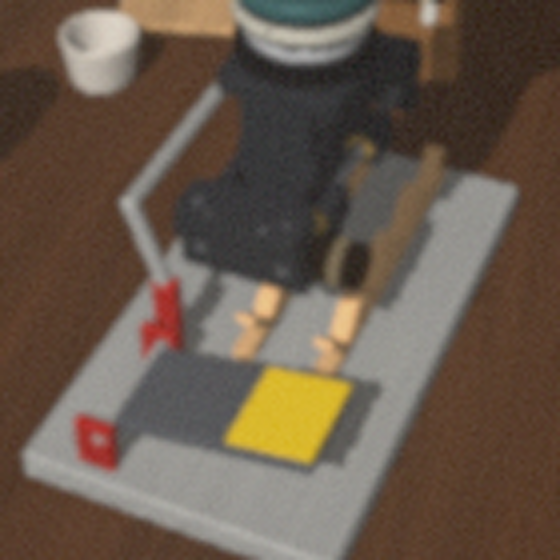

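The log is level in the grip, with its near end at crop (352,265); the brown strip is a rail in shadow. Lowering it now.

>>> servo_tool(
  moves=[
    [[0.1,0,0.3,0,0,0,-1],[0,0,0.3,0,0,0,-1],[0,0,0.2,0,0,0,-1],[0,0,0.1,0,0,0,-1],[0,0,0.05,0,0,0,-1],[0,0,0,0,0,0,-1],[0,0,0,0,0,0,-1]],
  ],
)

```text
time: 13.27
tool_pos: [0.4942, 0.2289, 0.2147]
ee_rot: [[0.992, -0.129, -0.0], [-0.129, -0.992, 0.0], [-0.0, -0.0, -1.0]]
force: [-0.4, -0.5, -0.7]
finger_gap: 0.0271
grip_force: 30.0
```

>>> servo_tool(
  moves=[
    [[-0.04,0,0.06,0,0,0,-1],[0,0,0.05,0,0,0,-1],[0,0,0.05,0,0,0,-1],[0,0,0,0,0,0,-1],[0,0,0,0,0,0,-1]],
  ],
)

```text
time: 13.68
tool_pos: [0.4923, 0.2292, 0.2082]
ee_rot: [[0.992, -0.129, -0.0], [-0.129, -0.992, -0.0], [-0.0, 0.0, -1.0]]
force: [0.1, -0.3, -0.5]
finger_gap: 0.0272
grip_force: 30.0
```

>>> servo_tool(
  moves=[
    [[0,0,0.05,0,0,0,-1],[0,0,0,0,0,0,-1],[0,0,0,0,0,0,-0.22],[0,0,0,0,0,0,-0.22],[0,0,0,0,0,0,-0.22],[0,0,0,0,0,0,-0.22]],
  ],
)

```text
time: 14.18
tool_pos: [0.4924, 0.2292, 0.2062]
ee_rot: [[0.992, -0.129, -0.0], [-0.129, -0.992, -0.0], [-0.0, 0.0, -1.0]]
force: [0.5, -0.4, -0.2]
finger_gap: 0.0344
grip_force: 0.0
```

>>> servo_tool(
  moves=[
    [[0,0,-0.2,0,0,0,-0.22],[0,0,-0.3,0,0,0,-0.22],[0,0,-0.6,0,0,0,-0.22],[0,0,-0.6,0,0,0,-0.22],[0,0,0,0,0,-0.8,-0.22],[0,0,0,0,0,-0.8,-0.22],[0,0,0,0,0,-0.8,-0.22],[0,0,0,0,0,0,-0.22]],
  ],
)

```text
time: 14.85
tool_pos: [0.4928, 0.2293, 0.276]
ee_rot: [[0.987, 0.161, 0.002], [0.161, -0.987, 0.001], [0.002, -0.001, -1.0]]
force: [-0.3, 0.1, -0.4]
finger_gap: 0.0342
grip_force: 0.0
```

```bash
python3 - <<'E'
from h import *
plan(521.4,-168.5,265,9.3)
E
```

```text
t14.85 now [492.8 229.3 276. ] yaw 9.24 gap 0.0342 | turn az -0.01 | shift x -0.90 y 9.93 z 0.28 units
```

>>> servo_tool(
  moves=[
    [[-0.08,0.9,0,0,0,0,-0.22],[-0.08,0.9,0,0,0,0,-0.22],[-0.08,0.9,0,0,0,0,-0.22],[-0.08,0.9,0,0,0,0,-0.22],[-0.08,0.9,0,0,0,0,-0.22],[-0.08,0.9,0,0,0,0,-0.22],[-0.08,0.9,0,0,0,0,-0.22],[-0.08,0.9,0,0,0,0,-0.22]],
  ],
)

```text
time: 15.52
tool_pos: [0.5127, -0.061, 0.2753]
ee_rot: [[0.988, 0.155, 0.001], [0.155, -0.988, -0.0], [0.001, 0.0, -1.0]]
force: [1.2, -0.5, -0.4]
finger_gap: 0.0346
grip_force: 0.0
```

>>> servo_tool(
  moves=[
    [[-0.08,0.9,0,0,0,0,-0.22],[-0.08,0.9,0,0,0,0,-0.22],[-0.08,0.9,0.1,0,0,0,-0.22],[0,0,0.2,0,0,0,-0.22],[0,0,0,0,0,0,-0.22],[0,0,0,0,0,0,-0.22],[0,0,0,0,0,0,-0.22]],
  ],
)

```text
time: 16.1
tool_pos: [0.5202, -0.1663, 0.2624]
ee_rot: [[0.987, 0.158, -0.001], [0.158, -0.987, 0.001], [-0.0, -0.001, -1.0]]
force: [1.1, -0.6, -0.5]
finger_gap: 0.0345
grip_force: 0.0
```

```bash
python3 - <<'E'
from h import *
plan(521.4,-168.5,176,9.3)
im=grab("top")
m=mask(im,(12,30,185),(35,120,255),(190,210,275,265))
for c in cnts(m,5): print("cream",cv2.contourArea(c),ray("top",c.reshape(-1,2).mean(0),.064)[0][:2].round(4),ray("top",c.reshape(-1,2).mean(0),.051)[0][:2].round(4))
cv2.imwrite("pics/crop6.png",cv2.resize(im[195:285,150:280],None,fx=5,fy=5,interpolation=cv2.INTER_CUBIC))
E
```

```text
t16.10 now [ 520.2 -166.3  262.4] yaw 9.10 gap 0.0345 | turn az -0.03 | shift x 0.02 y 0.06 z 2.16 units
cream 110.5 [0.4511 0.1195] [0.4511 0.1206]
cream 95.5 [0.5015 0.1286] [0.502  0.1297]
cream 33.0 [0.4932 0.066 ] [0.4936 0.0666]
cream 31.0 [0.5153 0.2366] [0.5158 0.2387]
cream 26.0 [0.4699 0.2422] [0.47   0.2444]
cream 14.5 [0.4622 0.2066] [0.4622 0.2085]
cream 12.5 [0.5118 0.199 ] [0.5123 0.2008]
```

View pics/crop6.png

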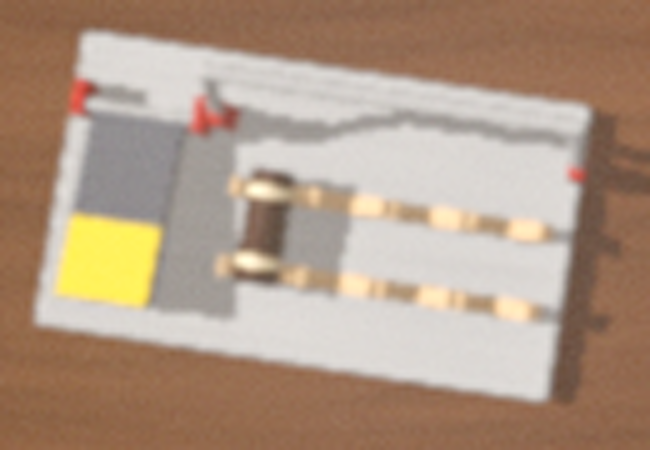

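Log 1 lies in the groove nearest the pedal (crop (265,226)), centred over both rails. Next log.

>>> servo_tool(
  moves=[
    [[0.02,0.06,0.5,0,0,-0.03,-0.22],[0,0,0.5,0,0,0,-0.22],[0,0,0.4,0,0,0,-0.22],[0,0,0.3,0,0,0,-0.22],[0,0,0.3,0,0,0,-0.22],[0,0,0.15,0,0,0,-0.22],[0,0,0,0,0,0,-0.22],[0,0,0,0,0,0,-0.22]],
  ],
)

```text
time: 16.82
tool_pos: [0.5216, -0.1693, 0.1762]
ee_rot: [[0.987, 0.162, -0.0], [0.162, -0.987, 0.0], [-0.0, -0.0, -1.0]]
force: [-0.3, 0.2, 0.1]
finger_gap: 0.0346
grip_force: 0.0
```

>>> servo_tool(
  moves=[
    [[0,0,0,0,0,0,-1],[0,0,0,0,0,0,-1],[0,0,0,0,0,0,-1],[0,0,0,0,0,0,-1],[0,0,0,0,0,0,-1]],
  ],
)

```text
time: 17.23
tool_pos: [0.5223, -0.1704, 0.1775]
ee_rot: [[0.987, 0.162, 0.003], [0.162, -0.987, -0.002], [0.002, 0.002, -1.0]]
force: [0.2, -5.2, 3.3]
finger_gap: 0.027
grip_force: 30.0
```

>>> servo_tool(
  moves=[
    [[0,0,-0.2,0,0,0,-1],[0,0,-0.3,0,0,0,-1],[0,0,-0.5,0,0,0,-1],[0,0,-0.8,0,0,0,-1],[0,0,-0.8,0,0,0,-1],[0,0,0,0,0,0.8,-1],[0,0,0,0,0,0.8,-1],[0,0,0,0,0,0.8,-1]],
  ],
)

```text
time: 17.9
tool_pos: [0.5216, -0.1691, 0.2821]
ee_rot: [[0.992, -0.13, 0.002], [-0.13, -0.992, 0.0], [0.002, -0.001, -1.0]]
force: [-0.6, 0.5, -0.4]
finger_gap: 0.0271
grip_force: 30.0
```

>>> servo_tool(
  moves=[
    [[-0.2,-0.85,0,0,0,0,-1],[-0.2,-0.85,0,0,0,0,-1],[-0.2,-0.85,0,0,0,0,-1],[-0.2,-0.85,0,0,0,0,-1],[-0.2,-0.85,0,0,0,0,-1],[-0.2,-0.85,0,0,0,0,-1],[-0.2,-0.85,0,0,0,0,-1],[-0.2,-0.85,0,0,0,0,-1]],
  ],
)

```text
time: 18.57
tool_pos: [0.4909, 0.1102, 0.281]
ee_rot: [[0.992, -0.125, -0.001], [-0.125, -0.992, 0.001], [-0.001, -0.001, -1.0]]
force: [0.8, 0.0, -0.4]
finger_gap: 0.0272
grip_force: 30.0
```

>>> servo_tool(
  moves=[
    [[-0.2,-0.85,0,0,0,0,-1],[-0.2,-0.85,0,0,0,0,-1],[0,0,0.4,0,0,0,-1],[0,0,0.4,0,0,0,-1],[0,0,0,0,0,0,-1],[0,0,0,0,0,0,-1]],
  ],
)

```text
time: 19.07
tool_pos: [0.4836, 0.1779, 0.2478]
ee_rot: [[0.992, -0.124, -0.003], [-0.124, -0.992, -0.0], [-0.003, 0.001, -1.0]]
force: [0.9, 1.2, -1.3]
finger_gap: 0.0266
grip_force: 30.0
```

```bash
python3 - <<'E'
from h import *
plan(484.4,180,207,-7.3)
E
```

```text
t19.07 now [483.6 177.9 247.8] yaw -7.15 gap 0.0266 | turn az 0.02 | shift x 0.01 y -0.05 z 1.02 units
```

>>> servo_tool(
  moves=[
    [[0.01,-0.05,0.3,0,0,0.02,-1],[0,0,0.3,0,0,0,-1],[0,0,0.2,0,0,0,-1],[0,0,0.12,0,0,0,-1],[0,0,0.06,0,0,0,-1],[0,0,0,0,0,0,-1],[0,0,0,0,0,0,-1]],
  ],
)

```text
time: 19.65
tool_pos: [0.4855, 0.1795, 0.2091]
ee_rot: [[0.992, -0.128, -0.0], [-0.128, -0.992, -0.0], [-0.0, 0.0, -1.0]]
force: [-0.7, 0.3, -1.1]
finger_gap: 0.0268
grip_force: 30.0
```

>>> servo_tool(
  moves=[
    [[0,0,0.07,0,0,0,-1],[0,0,0,0,0,0,-1],[0,0,0,0,0,0,-0.22],[0,0,0,0,0,0,-0.22],[0,0,0,0,0,0,-0.22],[0,0,-0.2,0,0,0,-0.22],[0,0,-0.3,0,0,0,-0.22],[0,0,-0.6,0,0,0,-0.22]],
  ],
)

```text
time: 20.32
tool_pos: [0.484, 0.1792, 0.2491]
ee_rot: [[0.992, -0.127, -0.005], [-0.127, -0.992, -0.002], [-0.005, 0.002, -1.0]]
force: [-0.7, 0.0, 0.4]
finger_gap: 0.0345
grip_force: 0.0
```

>>> servo_tool(
  moves=[
    [[0,0,-0.6,0,0,0,-0.22],[0,0,0,0,0,-0.8,-0.22],[0,0,0,0,0,-0.8,-0.22],[0,0,0,0,0,-0.8,-0.22],[-0.05,0.83,0,0,0,0,-0.22],[-0.05,0.83,0,0,0,0,-0.22],[-0.05,0.83,0,0,0,0,-0.22],[-0.05,0.83,0,0,0,0,-0.22]],
  ],
)

```text
time: 20.98
tool_pos: [0.4988, 0.0463, 0.2759]
ee_rot: [[0.987, 0.161, 0.002], [0.161, -0.987, 0.0], [0.002, 0.0, -1.0]]
force: [0.5, 0.3, 0.9]
finger_gap: 0.0346
grip_force: 0.0
```

>>> servo_tool(
  moves=[
    [[-0.05,0.83,0,0,0,0,-0.22],[-0.05,0.83,0,0,0,0,-0.22],[-0.05,0.83,0,0,0,0,-0.22],[-0.05,0.83,0,0,0,0,-0.22],[-0.05,0.83,0,0,0,0,-0.22],[-0.05,0.83,0,0,0,0,-0.22],[-0.05,0.83,0,0,0,0,-0.22],[-0.05,0.83,0,0,0,0,-0.22]],
  ],
)

```text
time: 21.65
tool_pos: [0.5253, -0.2193, 0.2759]
ee_rot: [[0.987, 0.159, 0.002], [0.159, -0.987, -0.001], [0.001, 0.001, -1.0]]
force: [0.6, 0.9, 0.4]
finger_gap: 0.0343
grip_force: 0.0
```

>>> servo_tool(
  moves=[
    [[0,0,0,0,0,0,-0.22],[0,0,0,0,0,0,-0.22],[0,0,0,0,0,0,-0.22]],
  ],
)

```text
time: 21.9
tool_pos: [0.5251, -0.2173, 0.275]
ee_rot: [[0.987, 0.159, 0.0], [0.159, -0.987, 0.0], [0.0, -0.0, -1.0]]
force: [0.0, 0.2, -0.7]
finger_gap: 0.0346
grip_force: 0.0
```

```bash
cat >> h.py <<'E'
def seated(im):
    "cream bands in press frame at z .064 (mm along x, y of the cradle)"
    m=mask(im,(12,30,185),(35,120,255),(190,210,275,265)); Y=np.radians(-7.3); R=np.array([[np.cos(Y),-np.sin(Y)],[np.sin(Y),np.cos(Y)]])
    for c in cnts(m,12): print("cream",cv2.contourArea(c),((ray("top",c.reshape(-1,2).mean(0),.064)[0][:2]*1000-[480.2,155.2])@R).round(1))
E
python3 - <<'E'
from h import *
plan(526.4,-218,176,9.3)
im=grab("top","top7"); seated(im)
E
```

```text
t21.90 now [ 525.1 -217.3  275. ] yaw 9.13 gap 0.0346 | turn az -0.02 | shift x 0.03 y 0.02 z 2.47 units
cream 86.0 [-24.3 -63.1]
cream 74.0 [ 24.7 -62.1]
cream 31.5 [-22.   37.8]
cream 31.0 [24.4 85.2]
cream 27.5 [24.7 36. ]
cream 26.0 [-21.3  84.9]
cream 16.5 [-24.3   0.8]
```

>>> servo_tool(
  moves=[
    [[0.03,0.02,0.5,0,0,-0.02,-0.22],[0,0,0.5,0,0,0,-0.22],[0,0,0.5,0,0,0,-0.22],[0,0,0.4,0,0,0,-0.22],[0,0,0.3,0,0,0,-0.22],[0,0,0.25,0,0,0,-0.22],[0,0,0,0,0,0,-0.22],[0,0,0,0,0,0,-0.22]],
  ],
)

```text
time: 22.62
tool_pos: [0.5268, -0.2174, 0.1764]
ee_rot: [[0.987, 0.163, 0.0], [0.163, -0.987, -0.0], [0.0, 0.0, -1.0]]
force: [-0.1, -1.8, 0.5]
finger_gap: 0.0345
grip_force: 0.9
```

>>> servo_tool(
  moves=[
    [[0,0,0,0,0,0,-1],[0,0,0,0,0,0,-1],[0,0,0,0,0,0,-1],[0,0,0,0,0,0,-1],[0,0,0,0,0,0,-1]],
  ],
)

```text
time: 23.03
tool_pos: [0.5274, -0.2189, 0.1779]
ee_rot: [[0.987, 0.163, 0.003], [0.163, -0.987, -0.003], [0.002, 0.003, -1.0]]
force: [1.0, -6.9, 2.4]
finger_gap: 0.0271
grip_force: 30.0
```

>>> servo_tool(
  moves=[
    [[0,0,-0.2,0,0,0,-1],[0,0,-0.3,0,0,0,-1],[0,0,-0.5,0,0,0,-1],[0,0,-0.8,0,0,0,-1],[0,0,-0.8,0,0,0,-1],[0,0,0,0,0,0.8,-1],[0,0,0,0,0,0.8,-1],[0,0,0,0,0,0.8,-1]],
  ],
)

```text
time: 23.7
tool_pos: [0.5266, -0.2174, 0.2825]
ee_rot: [[0.992, -0.129, 0.002], [-0.129, -0.992, 0.0], [0.002, -0.0, -1.0]]
force: [-0.1, -0.5, -0.3]
finger_gap: 0.0273
grip_force: 30.0
```

>>> servo_tool(
  moves=[
    [[-0.23,-0.85,0,0,0,0,-1],[-0.23,-0.85,0,0,0,0,-1],[-0.23,-0.85,0,0,0,0,-1],[-0.23,-0.85,0,0,0,0,-1],[-0.23,-0.85,0,0,0,0,-1],[-0.23,-0.85,0,0,0,0,-1],[-0.23,-0.85,0,0,0,0,-1],[-0.23,-0.85,0,0,0,0,-1]],
  ],
)

```text
time: 24.37
tool_pos: [0.4862, 0.0631, 0.2812]
ee_rot: [[0.992, -0.125, -0.0], [-0.125, -0.992, 0.001], [-0.001, -0.001, -1.0]]
force: [-0.3, -0.0, -0.3]
finger_gap: 0.0271
grip_force: 30.0
```

>>> servo_tool(
  moves=[
    [[-0.23,-0.85,0,0,0,0,-1],[-0.23,-0.85,0,0,0,0,-1],[0,0,0.4,0,0,0,-1],[0,0,0.4,0,0,0,-1],[0,0,0,0,0,0,-1],[0,0,0,0,0,0,-1]],
  ],
)

```text
time: 24.87
tool_pos: [0.4766, 0.1311, 0.248]
ee_rot: [[0.992, -0.124, -0.003], [-0.124, -0.992, -0.0], [-0.003, 0.001, -1.0]]
force: [-0.1, 0.7, -0.1]
finger_gap: 0.0269
grip_force: 30.0
```

```bash
python3 - <<'E'
from h import *
plan(478.2,130.2,207,-7.3)
E
```

```text
t24.87 now [476.6 131.1 248. ] yaw -7.14 gap 0.0269 | turn az 0.02 | shift x 0.04 y 0.02 z 1.03 units
```

>>> servo_tool(
  moves=[
    [[0.04,0.02,0.3,0,0,0.02,-1],[0,0,0.3,0,0,0,-1],[0,0,0.2,0,0,0,-1],[0,0,0.12,0,0,0,-1],[0,0,0.06,0,0,0,-1],[0,0,0.07,0,0,0,-1],[0,0,0,0,0,0,-1],[0,0,0,0,0,0,-1]],
  ],
)

```text
time: 25.53
tool_pos: [0.4797, 0.1298, 0.2067]
ee_rot: [[0.992, -0.128, 0.001], [-0.128, -0.992, 0.0], [0.001, -0.0, -1.0]]
force: [0.7, 0.5, -1.2]
finger_gap: 0.0271
grip_force: 30.0
```

>>> servo_tool(
  moves=[
    [[0,0,0,0,0,0,-0.22],[0,0,0,0,0,0,-0.22],[0,0,0,0,0,0,-0.22],[0,0,-0.2,0,0,0,-0.22],[0,0,-0.3,0,0,0,-0.22],[0,0,-0.6,0,0,0,-0.22],[0,0,-0.6,0,0,0,-0.22],[0,0,0,0,0,-0.8,-0.22]],
  ],
)

```text
time: 26.2
tool_pos: [0.4815, 0.1303, 0.2799]
ee_rot: [[0.999, -0.031, 0.009], [-0.031, -1.0, 0.002], [0.009, -0.002, -1.0]]
force: [1.2, -0.2, -0.4]
finger_gap: 0.0343
grip_force: 0.0
```

>>> servo_tool(
  moves=[
    [[0,0,0,0,0,-0.8,-0.22],[0,0,0,0,0,-0.8,-0.22],[0,0.84,0,0,0,0,-0.22],[0,0.84,0,0,0,0,-0.22],[0,0.84,0,0,0,0,-0.22],[0,0.84,0,0,0,0,-0.22],[0,0.84,0,0,0,0,-0.22],[0,0.84,0,0,0,0,-0.22]],
  ],
)

```text
time: 26.87
tool_pos: [0.5115, -0.0708, 0.2752]
ee_rot: [[0.987, 0.16, 0.001], [0.16, -0.987, -0.0], [0.001, 0.0, -1.0]]
force: [0.3, 0.8, -0.4]
finger_gap: 0.0343
grip_force: 0.0
```

>>> servo_tool(
  moves=[
    [[0,0.84,0,0,0,0,-0.22],[0,0.84,0,0,0,0,-0.22],[0,0.84,0,0,0,0,-0.22],[0,0.84,0,0,0,0,-0.22],[0,0.84,0,0,0,0,-0.22],[0,0.84,0,0,0,0,-0.22],[0,0,0,0,0,0,-0.22],[0,0,0,0,0,0,-0.22]],
  ],
)

```text
time: 27.53
tool_pos: [0.5437, -0.27, 0.2749]
ee_rot: [[0.988, 0.157, 0.001], [0.157, -0.988, -0.0], [0.001, 0.0, -1.0]]
force: [-0.7, 0.8, -0.7]
finger_gap: 0.0345
grip_force: 0.0
```

```bash
python3 - <<'E'
from h import *
plan(542.4,-268.5,176,9.3)
E
```

```text
t27.53 now [ 543.7 -270.   274.9] yaw 9.01 gap 0.0345 | turn az -0.04 | shift x -0.02 y -0.04 z 2.47 units
```

>>> servo_tool(
  moves=[
    [[-0.02,-0.04,0.5,0,0,-0.04,-0.16],[0,0,0.5,0,0,0,-0.16],[0,0,0.5,0,0,0,-0.16],[0,0,0.4,0,0,0,-0.16],[0,0,0.3,0,0,0,-0.16],[0,0,0.25,0,0,0,-0.16],[0,0,0,0,0,0,-0.16],[0,0,0,0,0,0,-0.16]],
  ],
)

```text
time: 28.2
tool_pos: [0.5423, -0.2661, 0.176]
ee_rot: [[0.986, 0.165, -0.001], [0.165, -0.986, 0.001], [-0.001, -0.001, -1.0]]
force: [-0.3, -0.5, -0.6]
finger_gap: 0.037
grip_force: 0.0
```

>>> servo_tool(
  moves=[
    [[0,0,0,0,0,0,-1],[0,0,0,0,0,0,-1],[0,0,0,0,0,0,-1],[0,0,0,0,0,0,-1],[0,0,0,0,0,0,-1]],
  ],
)

```text
time: 28.62
tool_pos: [0.5434, -0.2679, 0.1779]
ee_rot: [[0.986, 0.164, 0.003], [0.164, -0.986, -0.002], [0.003, 0.003, -1.0]]
force: [0.0, -5.8, 2.6]
finger_gap: 0.0273
grip_force: 30.0
```

>>> servo_tool(
  moves=[
    [[0,0,-0.2,0,0,0,-1],[0,0,-0.3,0,0,0,-1],[0,0,-0.5,0,0,0,-1],[0,0,-0.8,0,0,0,-1],[0,0,-0.8,0,0,0,-1],[0,0,0,0,0,0.8,-1],[0,0,0,0,0,0.8,-1],[0,0,0,0,0,0.85,-1]],
  ],
)

```text
time: 29.28
tool_pos: [0.5427, -0.2663, 0.2824]
ee_rot: [[0.991, -0.133, 0.002], [-0.133, -0.991, 0.0], [0.002, -0.0, -1.0]]
force: [-0.6, 0.2, -1.0]
finger_gap: 0.0274
grip_force: 30.0
```

>>> servo_tool(
  moves=[
    [[-0.28,-0.84,0,0,0,0,-1],[-0.28,-0.84,0,0,0,0,-1],[-0.28,-0.84,0,0,0,0,-1],[-0.28,-0.84,0,0,0,0,-1],[-0.28,-0.84,0,0,0,0,-1],[-0.28,-0.84,0,0,0,0,-1],[-0.28,-0.84,0,0,0,0,-1],[-0.28,-0.84,0,0,0,0,-1]],
  ],
)

```text
time: 29.95
tool_pos: [0.4871, 0.0132, 0.281]
ee_rot: [[0.992, -0.129, -0.0], [-0.129, -0.992, 0.001], [-0.0, -0.001, -1.0]]
force: [-0.3, -0.7, -0.3]
finger_gap: 0.0269
grip_force: 30.0
```

>>> servo_tool(
  moves=[
    [[-0.28,-0.84,0,0,0,0,-1],[-0.28,-0.84,0,0,0,0,-1],[0,0,0.4,0,0,0,-1],[0,0,0.4,0,0,0,-1],[0,0,0,0,0,0,-1],[0,0,0,0,0,0,-1]],
  ],
)

```text
time: 30.45
tool_pos: [0.4737, 0.0812, 0.248]
ee_rot: [[0.992, -0.128, -0.003], [-0.128, -0.992, 0.0], [-0.003, 0.0, -1.0]]
force: [0.3, 0.2, 0.2]
finger_gap: 0.0271
grip_force: 30.0
```

```bash
python3 - <<'E'
from h import *
plan(471.7,80.7,207,-7.3)
E
```

```text
t30.45 now [473.7  81.2 248. ] yaw -7.36 gap 0.0271 | turn az -0.01 | shift x -0.05 y 0.02 z 1.02 units
```

>>> servo_tool(
  moves=[
    [[-0.05,0.02,0.3,0,0,0,-1],[0,0,0.3,0,0,0,-1],[0,0,0.2,0,0,0,-1],[0,0,0.12,0,0,0,-1],[0,0,0.06,0,0,0,-1],[0,0,0.07,0,0,0,-1],[0,0,0,0,0,0,-1],[0,0,0,0,0,0,-1]],
  ],
)

```text
time: 31.12
tool_pos: [0.4731, 0.0805, 0.207]
ee_rot: [[0.992, -0.129, 0.001], [-0.129, -0.992, 0.001], [0.001, -0.001, -1.0]]
force: [-0.3, 2.2, 1.9]
finger_gap: 0.0273
grip_force: 30.0
```

>>> servo_tool(
  moves=[
    [[0,0,0,0,0,0,-0.22],[0,0,0,0,0,0,-0.22],[0,0,0,0,0,0,-0.22],[0,0,-0.2,0,0,0,-0.22],[0,0,-0.3,0,0,0,-0.22],[0,0,-0.6,0,0,0,-0.22],[0,0,-0.6,0,0,0,-0.22],[0,0,0,0,0,0,-0.22]],
  ],
)

```text
time: 31.78
tool_pos: [0.4749, 0.0805, 0.2795]
ee_rot: [[0.992, -0.129, 0.009], [-0.129, -0.992, 0.001], [0.008, -0.002, -1.0]]
force: [1.4, -0.2, 1.1]
finger_gap: 0.0346
grip_force: 0.0
```

>>> servo_tool(
  moves=[
    [[0,0.9,0,0,0,0,-1],[0,0.9,0,0,0,0,-1],[0,0.9,0,0,0,0,-1],[0,0.9,0,0,0,0,-1],[0,0.9,0,0,0,0,-1],[0,0.9,0,0,0,0,-1],[0,0,0,0,0,0,-1],[0,0,0,0,0,0,-1]],
  ],
)

```text
time: 32.45
tool_pos: [0.4444, -0.1356, 0.2742]
ee_rot: [[0.991, -0.133, -0.0], [-0.133, -0.991, 0.0], [-0.0, -0.0, -1.0]]
force: [-0.4, 1.5, 0.3]
finger_gap: 0.0005
grip_force: 0.0
```

```bash
python3 - <<'E'
from h import *
plan(469.3,322.9,240,-7.3)
im=grab("top","top8"); seated(im)
print(lid(im,.014,(285,120,420,208)))
a=im[195:285,150:280]; b=grab("side","side8")[205:345,205:345]
a=cv2.resize(a,(650,450),interpolation=cv2.INTER_CUBIC)
cv2.imwrite("pics/crop8.png",a); cv2.imwrite("pics/crop8s.png",cv2.resize(b,None,fx=4,fy=4,interpolation=cv2.INTER_CUBIC))
E
```

```text
t32.45 now [ 444.4 -135.6  274.2] yaw -7.64 gap 0.0005 | turn az -0.05 | shift x -0.84 y -11.45 z 0.86 units
cream 35.0 [-21.5 -11.6]
cream 32.5 [-22.1  37.7]
cream 31.0 [24.4 85.2]
cream 30.0 [ 24.4 -61.9]
cream 29.5 [-22.  -61.3]
cream 29.5 [ 25.  -13.2]
cream 27.5 [24.7 36. ]
cream 24.5 [-21.3  85.7]
[('board', array([ 697.7, -193.8], dtype=float32), array([107.7, 252.8], dtype=float32), 9.38), ('grip', array([ 695. , -193.2], dtype=float32), array([10.3, 62.2], dtype=float32), 8.55)]
```

View pics/crop8.png

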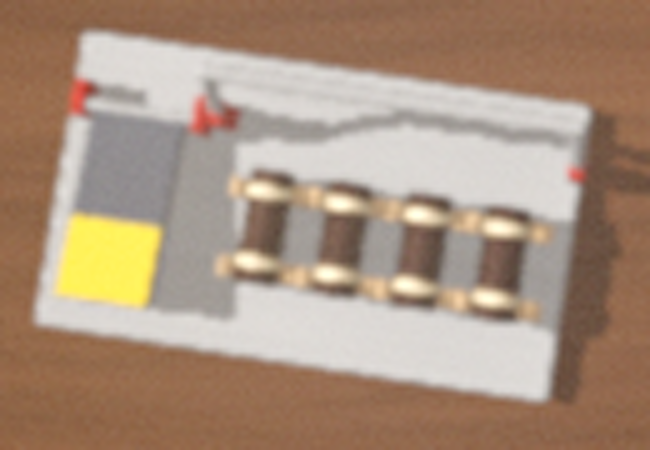

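View pics/crop8s.png

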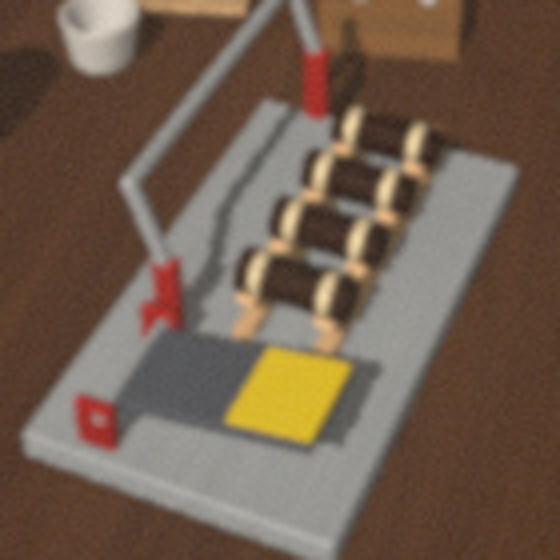

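All four logs lie seated over both rails, at crop cols 265, 343, 420 and 500. The side view agrees, and the lid hasn't moved. Next is the pedal: tool turned so its body lies along press x, clear of the swinging bar.

>>> servo_tool(
  moves=[
    [[0,0,0,0,0,-0.94,-1],[0,0,0,0,0,-0.94,-1],[0,0,0,0,0,-0.94,-1],[0,0,0,0,0,-0.94,-1],[0,0,0,0,0,-0.94,-1],[0,0,0,0,0,-0.94,-1],[0,0,0,0,0,-0.94,-1],[0,0,0,0,0,-0.94,-1]],
  ],
)

```text
time: 33.22
tool_pos: [0.445, -0.1321, 0.2741]
ee_rot: [[0.71, 0.705, -0.0], [0.705, -0.71, 0.0], [0.0, -0.001, -1.0]]
force: [-0.6, -0.2, -0.4]
finger_gap: 0.0006
grip_force: 0.0
```

>>> servo_tool(
  moves=[
    [[0,0,0,0,0,-0.94,-1],[0,0,0,0,0,-0.94,-1],[0,0,0,0,0,-0.94,-1],[0,0,0,0,0,-0.94,-1],[0,0,0,0,0,-0.94,-1],[0,0,0,0,0,-0.94,-1],[0.83,-0.06,-0.3,0,0,0,-1],[0.83,-0.06,-0.3,0,0,0,-1]],
  ],
)

```text
time: 33.88
tool_pos: [0.4476, -0.0659, 0.2977]
ee_rot: [[0.121, 0.993, -0.002], [0.993, -0.121, 0.001], [0.0, -0.002, -1.0]]
force: [0.6, 0.7, -0.4]
finger_gap: 0.0004
grip_force: 0.0
```

>>> servo_tool(
  moves=[
    [[0.83,-0.06,0,0,0,0,-1],[0.83,-0.06,0,0,0,0,-1],[0.83,-0.06,0,0,0,0,-1],[0.83,-0.06,0,0,0,0,-1],[0.83,-0.06,0,0,0,0,-1],[0.83,-0.06,0,0,0,0,-1],[0.83,-0.06,0,0,0,0,-1],[0.83,-0.06,0,0,0,0,-1]],
  ],
)

```text
time: 34.55
tool_pos: [0.4596, 0.202, 0.2982]
ee_rot: [[0.117, 0.993, -0.0], [0.993, -0.117, 0.0], [0.0, -0.0, -1.0]]
force: [-0.1, -0.5, -0.1]
finger_gap: 0.0005
grip_force: 0.0
```

>>> servo_tool(
  moves=[
    [[0.83,-0.06,0,0,0,0,-1],[0.83,-0.06,0,0,0,0,-1],[0.83,-0.06,0,0,0,0,-1],[0.83,-0.06,0,0,0,0,-1],[0,0,0.4,0,0,0,-1],[0,0,0.4,0,0,0,-1],[0,0,0.2,0,0,0,-1],[0,0,0,0,0,0,-1]],
  ],
)

```text
time: 35.22
tool_pos: [0.465, 0.3322, 0.2556]
ee_rot: [[0.118, 0.993, -0.005], [0.993, -0.118, -0.003], [-0.003, -0.004, -1.0]]
force: [0.2, -0.2, -0.6]
finger_gap: 0.0008
grip_force: 0.0
```

```bash
python3 - <<'E'
from h import *
plan(470.3,330.8,232,82.7)
E
```

```text
t35.22 now [465.  332.2 255.6] yaw 83.25 gap 0.0008 | turn az 0.08 | shift x -0.02 y 0.14 z 0.59 units
```

>>> servo_tool(
  moves=[
    [[0,0.1,0.3,0,0,0.05,-1],[0,0,0.2,0,0,0,-1],[0,0,0.1,0,0,0,-1],[0,0,0.1,0,0,0,-1],[0,0,0.1,0,0,0,-1],[0,0,0.1,0,0,0,-1],[0,0,0.1,0,0,0,-1],[0,0,0.1,0,0,0,-1]],
  ],
)

```text
time: 35.88
tool_pos: [0.4705, 0.3311, 0.2158]
ee_rot: [[0.128, 0.992, -0.003], [0.992, -0.128, 0.0], [-0.0, -0.004, -1.0]]
force: [-9.0, 1.0, 14.2]
finger_gap: 0.0003
grip_force: 7.6
```

>>> servo_tool(
  moves=[
    [[0,0,0.1,0,0,0,-1],[0,0,0.1,0,0,0,-1],[0,0,0.08,0,0,0,-1],[0,0,0,0,0,0,-1]],
  ],
)

```text
time: 36.22
tool_pos: [0.4706, 0.3311, 0.205]
ee_rot: [[0.128, 0.992, -0.003], [0.992, -0.128, 0.0], [-0.0, -0.003, -1.0]]
force: [-10.0, -1.4, 14.7]
finger_gap: 0.0002
grip_force: 7.8
```

>>> servo_tool(
  moves=[
    [[0,0,0.06,0,0,0,-1],[0,0,0,0,0,0,-1]],
  ],
)

```text
time: 36.38
tool_pos: [0.4707, 0.3313, 0.2047]
ee_rot: [[0.128, 0.992, -0.004], [0.992, -0.128, -0.0], [-0.0, -0.004, -1.0]]
force: [-14.1, -4.0, 27.7]
finger_gap: 0.0005
grip_force: 14.7
```

At the stop: z stays at 0.205 while the force rises to 28 N. Hold about a second, then let it up.

>>> servo_tool(
  moves=[
    [[0,0,0,0,0,0,-1],[0,0,0,0,0,0,-1],[0,0,0,0,0,0,-1],[0,0,0,0,0,0,-1],[0,0,0,0,0,0,-1],[0,0,0,0,0,0,-1]],
  ],
)

```text
time: 36.88
tool_pos: [0.4706, 0.3312, 0.2046]
ee_rot: [[0.128, 0.992, -0.003], [0.992, -0.128, 0.0], [-0.0, -0.003, -1.0]]
force: [-14.0, -3.8, 27.0]
finger_gap: 0.0007
grip_force: 14.8
```

>>> servo_tool(
  moves=[
    [[0,0,0,0,0,0,-1],[0,0,0,0,0,0,-1],[0,0,0,0,0,0,-1],[0,0,0,0,0,0,-1],[0,0,0,0,0,0,-1],[0,0,0,0,0,0,-1]],
  ],
)

```text
time: 37.38
tool_pos: [0.4706, 0.3312, 0.2046]
ee_rot: [[0.128, 0.992, -0.003], [0.992, -0.128, 0.0], [-0.0, -0.003, -1.0]]
force: [-14.8, -3.4, 27.6]
finger_gap: 0.0005
grip_force: 14.7
```

>>> servo_tool(
  moves=[
    [[0,0,-0.1,0,0,0,-1],[0,0,-0.2,0,0,0,-1],[0,0,-0.2,0,0,0,-1],[0,0,-0.2,0,0,0,-1],[0,0,-0.2,0,0,0,-1],[0,0,-0.4,0,0,0,-1],[0,0,-0.6,0,0,0,-1],[0,0,-0.8,0,0,0,-1]],
  ],
)

```text
time: 38.05
tool_pos: [0.4705, 0.3302, 0.3074]
ee_rot: [[0.127, 0.992, -0.004], [0.992, -0.127, -0.003], [-0.003, -0.004, -1.0]]
force: [-0.4, -0.0, -0.6]
finger_gap: 0.0003
grip_force: 0.0
```

```bash
python3 - <<'E'
from h import *
im=grab("top","top9"); print(lid(im,.014,(285,120,420,208)))
plan(695,-193.3,300,99.3)
E
```

```text
[('board', array([ 697.7, -193.8], dtype=float32), array([108.2, 252.8], dtype=float32), 9.33), ('grip', array([ 694.8, -193.3], dtype=float32), array([10.4, 62.3], dtype=float32), 9.02)]
t38.10 now [473.2 332.  316.3] yaw 82.73 gap 0.0005 | turn az -2.41 | shift x -13.86 y 3.35 z 0.41 units
```

>>> servo_tool(
  moves=[
    [[0,0,-0.4,0,0,-0.8,0.2],[0,0,-0.4,0,0,-0.8,0.2],[0,0,0,0,0,-0.8,0.2],[-0.93,0.23,0,0,0,0,0.2],[-0.93,0.23,0,0,0,0,0.2],[-0.93,0.23,0,0,0,0,0.2],[-0.93,0.23,0,0,0,0,0.2],[-0.93,0.23,0,0,0,0,0.2]],
  ],
)

```text
time: 38.77
tool_pos: [0.5472, 0.1532, 0.3413]
ee_rot: [[-0.161, 0.987, 0.001], [0.987, 0.161, 0.0], [0.0, 0.001, -1.0]]
force: [1.1, 0.8, -0.3]
finger_gap: 0.0517
grip_force: 0.0
```

>>> servo_tool(
  moves=[
    [[-0.93,0.23,0,0,0,0,0.2],[-0.93,0.23,0,0,0,0,0.2],[-0.93,0.23,0,0,0,0,0.2],[-0.93,0.23,0,0,0,0,0.2],[-0.93,0.23,0,0,0,0,0.2],[-0.93,0.23,0,0,0,0,0.2],[-0.93,0.23,0,0,0,0,0.2],[-0.93,0.23,0,0,0,0,0.2]],
  ],
)

```text
time: 39.43
tool_pos: [0.6677, -0.1293, 0.3411]
ee_rot: [[-0.16, 0.987, 0.001], [0.987, 0.16, -0.0], [-0.0, 0.001, -1.0]]
force: [1.1, 0.4, 0.1]
finger_gap: 0.0533
grip_force: 0.0
```

>>> servo_tool(
  moves=[
    [[-0.93,0.23,0,0,0,0,0.2],[-0.93,0.23,0,0,0,0,0.2],[0,0,0.5,0,0,0,0.2],[0,0,0.5,0,0,0,0.2],[0,0,0,0,0,0,0.2],[0,0,0,0,0,0,0.2]],
  ],
)

```text
time: 39.93
tool_pos: [0.6965, -0.1977, 0.2989]
ee_rot: [[-0.16, 0.987, -0.004], [0.987, 0.16, 0.001], [0.002, -0.004, -1.0]]
force: [-0.3, 0.8, 0.0]
finger_gap: 0.053
grip_force: 0.0
```

```bash
python3 - <<'E'
from h import *
plan(699,-198.5,188,99.3)
im=grab("top","top10"); seated(im)
try: print(lid(im,.014,(285,120,420,208)))
except Exception as e: print(e)
E
```

```text
t39.93 now [ 696.5 -197.7  298.9] yaw 99.22 gap 0.0530 | turn az -0.01 | shift x -0.03 y 0.06 z 2.77 units
cream 35.0 [-22.  -10.2]
cream 33.5 [-22.   37.8]
cream 32.0 [24.4 85.3]
cream 31.0 [24.8 36.7]
cream 30.5 [-21.9 -61.3]
cream 30.5 [ 24.6 -61.3]
cream 30.5 [ 25.  -13.1]
cream 26.0 [-21.3  84.9]
list index out of range
```

>>> servo_tool(
  moves=[
    [[-0.03,0.04,0.6,0,0,0,0.2],[0,0,0.6,0,0,0,0.2],[0,0,0.5,0,0,0,0.2],[0,0,0.4,0,0,0,0.2],[0,0,0.3,0,0,0,0.2],[0,0,0.2,0,0,0,0.2],[0,0,0.1,0,0,0,0.2],[0,0,0,0,0,0,0.2]],
  ],
)

```text
time: 40.65
tool_pos: [0.699, -0.1983, 0.1924]
ee_rot: [[-0.161, 0.987, -0.001], [0.987, 0.161, 0.0], [0.0, -0.0, -1.0]]
force: [-0.3, 0.8, -0.0]
finger_gap: 0.0527
grip_force: 0.0
```

>>> servo_tool(
  moves=[
    [[0,0,0,0,0,0,0.2],[0,0,0,0,0,0,-1],[0,0,0,0,0,0,-1],[0,0,0,0,0,0,-1],[0,0,0,0,0,0,-1],[0,0,0,0,0,0,-1],[0,0,0,0,0,0,-1],[0,0,0,0,0,0,-1]],
  ],
)

```text
time: 41.32
tool_pos: [0.699, -0.1985, 0.1928]
ee_rot: [[-0.161, 0.987, 0.0], [0.987, 0.161, -0.0], [-0.0, 0.0, -1.0]]
force: [-0.8, 0.4, 1.3]
finger_gap: 0.014
grip_force: 30.0
```

>>> servo_tool(
  moves=[
    [[0,0,-0.3,0,0,0,-1],[0,0,-0.4,0,0,0,-1],[0,0,-0.6,0,0,0,-1],[0,0,-0.6,0,0,0,-1],[0,0,-0.4,0,0,0,-1],[0,0,0,0,0,0,-1],[0,0,0,0,0,0,-1]],
  ],
)

```text
time: 41.9
tool_pos: [0.6997, -0.1987, 0.2876]
ee_rot: [[-0.161, 0.987, 0.004], [0.987, 0.161, -0.001], [-0.002, 0.004, -1.0]]
force: [0.3, -0.1, -1.0]
finger_gap: 0.0136
grip_force: 30.0
```

>>> servo_tool(
  moves=[
    [[0.1,-0.6,0,0,0,0,-1],[0.1,-0.6,0,0,0,0,-1],[0.1,-0.6,0,0,0,0,-1],[0.1,-0.6,0,0,0,0,-1],[0.1,-0.6,0,0,0,0,-1],[0.1,-0.6,0,0,0,0,-1],[0.1,-0.6,0,0,0,0,-1],[0,0,0,0,0,0,-1]],
  ],
)

```text
time: 42.57
tool_pos: [0.5237, -0.1969, 0.2818]
ee_rot: [[-0.16, 0.987, -0.008], [0.987, 0.16, 0.003], [0.004, -0.008, -1.0]]
force: [0.0, 0.5, -2.9]
finger_gap: 0.0136
grip_force: 30.0
```

>>> servo_tool(
  moves=[
    [[0,0,0,0,0,0,-1],[0,0,0,0,0,0,-1]],
  ],
)

```text
time: 42.73
tool_pos: [0.5287, -0.1978, 0.2841]
ee_rot: [[-0.16, 0.987, -0.0], [0.987, 0.16, 0.0], [0.0, -0.0, -1.0]]
force: [0.6, -0.1, -1.2]
finger_gap: 0.0139
grip_force: 30.0
```

```bash
python3 - <<'E'
from h import *
plan(525,-198.9,231,99.3)
im=grab("side","side11")[130:270,205:345]
cv2.imwrite("pics/crop11.png",cv2.resize(im,None,fx=4,fy=4,interpolation=cv2.INTER_CUBIC))
E
```

```text
t42.73 now [ 528.7 -197.8  284.1] yaw 99.23 gap 0.0139 | turn az -0.01 | shift x -0.01 y -0.10 z 1.33 units
```

View pics/crop11.png

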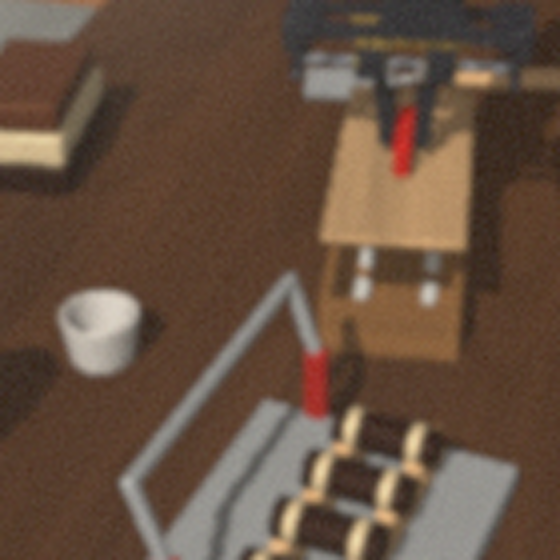

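The lid hangs level over the empty box (crop (400,200)) and the logs are still in place. Lowering it.

>>> servo_tool(
  moves=[
    [[-0.01,-0.1,0.3,0,0,0,-1],[0,0,0.3,0,0,0,-1],[0,0,0.2,0,0,0,-1],[0,0,0.1,0,0,0,-1],[0,0,0,0,0,0,-1],[0,0,0,0,0,0,-1],[0,0,0,0,0,0,-1]],
  ],
)

```text
time: 43.37
tool_pos: [0.5251, -0.1989, 0.2488]
ee_rot: [[-0.161, 0.987, 0.0], [0.987, 0.161, -0.0], [-0.0, 0.0, -1.0]]
force: [-0.1, 0.1, -1.1]
finger_gap: 0.0139
grip_force: 30.0
```

```bash
python3 - <<'E'
from h import *
plan(525,-198.9,231,99.3)
E
```

```text
t43.37 now [ 525.1 -198.9  248.8] yaw 99.25 gap 0.0139 | turn az -0.01 | shift x 0.00 y -0.00 z 0.44 units
```

>>> servo_tool(
  moves=[
    [[0,0,0.1,0,0,0,-1],[0,0,0.08,0,0,0,-1],[0,0,0.08,0,0,0,-1],[0,0,0.08,0,0,0,-1],[0,0,0,0,0,0,-1],[0,0,0,0,0,0,-1]],
  ],
)

```text
time: 43.87
tool_pos: [0.525, -0.199, 0.2353]
ee_rot: [[-0.161, 0.987, 0.0], [0.987, 0.161, -0.0], [-0.0, 0.0, -1.0]]
force: [0.4, -0.5, -0.2]
finger_gap: 0.0133
grip_force: 30.0
```

>>> servo_tool(
  moves=[
    [[0,0,0.05,0,0,0,-1],[0,0,0.05,0,0,0,-1],[0,0,0.03,0,0,0,-1],[0,0,0,0,0,0,-1],[0,0,0,0,0,0,-1]],
  ],
)

```text
time: 44.28
tool_pos: [0.5252, -0.1987, 0.2308]
ee_rot: [[-0.161, 0.987, 0.001], [0.987, 0.161, -0.0], [-0.0, 0.001, -1.0]]
force: [-0.8, 2.2, 6.2]
finger_gap: 0.0135
grip_force: 30.0
```

Seated: there is 6 N of contact at exactly the expected height. Release, retreat, check.

>>> servo_tool(
  moves=[
    [[0,0,-0.02,0,0,0,0.2],[0,0,0,0,0,0,0.2],[0,0,0,0,0,0,0.2],[0,0,0,0,0,0,0.2],[0,0,-0.3,0,0,0,0.2],[0,0,-0.6,0,0,0,0.2],[0,0,-0.9,0,0,0,0.2],[0,0,-0.9,0,0,0,0.2]],
  ],
)

```text
time: 44.95
tool_pos: [0.5241, -0.1986, 0.3393]
ee_rot: [[-0.161, 0.987, -0.003], [0.987, 0.161, 0.001], [0.002, -0.003, -1.0]]
force: [0.9, 0.0, 0.3]
finger_gap: 0.0527
grip_force: 0.0
```

>>> servo_tool(
  moves=[
    [[-0.9,0,0,0,0,0,0.2],[-0.9,0,0,0,0,0,0.2],[-0.9,0,0,0,0,0,0.2],[-0.9,0,0,0,0,0,0.2],[-0.9,0,0,0,0,0,0.2],[-0.9,0,0,0,0,0,0.2],[-0.9,0,0,0,0,0,0.2],[0,0,0,0,0,0,0.2]],
  ],
)

```text
time: 45.62
tool_pos: [0.5651, -0.4534, 0.3391]
ee_rot: [[-0.157, 0.988, 0.001], [0.988, 0.157, -0.004], [-0.004, 0.001, -1.0]]
force: [-0.5, -0.0, 0.4]
finger_gap: 0.0529
grip_force: 0.0
```

```bash
python3 - <<'E'
from h import *
im=grab("top","top12"); print(lid(im)); seated(im)
b=grab("side","side12")[130:340,190:350]
a=cv2.resize(im[190:290,150:400],None,fx=3,fy=3,interpolation=cv2.INTER_CUBIC)
cv2.imwrite("pics/crop12.png",cv2.resize(b,None,fx=2.8,fy=2.8,interpolation=cv2.INTER_CUBIC))
E
```

```text
[('board', array([ 523.9, -191.8], dtype=float32), array([109.2, 252.8], dtype=float32), 8.94), ('grip', array([ 521.7, -190.9], dtype=float32), array([ 9.1, 67.7], dtype=float32), 7.63)]
cream 35.0 [-21.5 -11.6]
cream 32.5 [-22.1  37.7]
cream 32.0 [24.4 85.3]
cream 30.5 [ 24.6 -61.3]
cream 29.5 [-22.  -61.3]
cream 29.0 [ 24.7 -13.5]
cream 27.5 [24.7 36. ]
cream 26.0 [-21.3  84.9]
```

View pics/crop12.png

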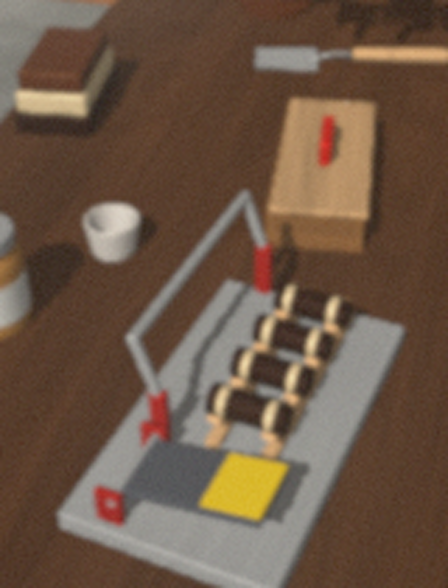

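```bash
python3 - <<'E'
from h import *
for f in("side0","side12"):
    im=cv2.imread(f"pics/{f}.png")
    hs=cv2.cvtColor(im,cv2.COLOR_BGR2HSV); 
    for v in(140,):
        m=mask(im,(10,50,v),(26,190,255),(270,150,345,215))
        c=cnts(m,100)[0]; c2=cv2.convexHull(c)
        print(f,v,cv2.contourArea(c),rect("side",c,.052), hs[203,300],hs[180,295])
        g=cnts(mask(im,(0,170,90),(9,255,255),(280,150,345,215)),5)[0]; print(" grip",cv2.contourArea(g),rect("side",g,.067))
for f in("top0","top1","top12"):
    im=cv2.imread(f"pics/{f}.png"); print(f,lid(im))
E
```

```text
side0 140 1314.0 (array([ 527. , -187.8], dtype=float32), array([106.7, 264.2], dtype=float32), 9.06) [ 15 113 176] [ 15 108 180]
 grip 43.0 (array([ 528.4, -197.8], dtype=float32), array([ 12.1, 102.4], dtype=float32), 9.47)
side12 140 1325.0 (array([ 523.8, -185.5], dtype=float32), array([108.1, 264.4], dtype=float32), 9.21) [ 15 112 169] [ 16 111 181]
 grip 45.5 (array([ 523.7, -192.9], dtype=float32), array([ 12.8, 101.6], dtype=float32), 12.53)
top0 [('board', array([ 527.4, -193. ], dtype=float32), array([109.3, 254. ], dtype=float32), 9.27), ('grip', array([ 526.7, -193.9], dtype=float32), array([ 9.9, 63. ], dtype=float32), 9.41)]
top1 [('board', array([ 528.1, -193.1], dtype=float32), array([107.6, 253.7], dtype=float32), 9.34), ('grip', array([ 526.6, -192.6], dtype=float32), array([ 9.5, 65.5], dtype=float32), 8.88)]
top12 [('board', array([ 523.9, -191.8], dtype=float32), array([109.2, 252.8], dtype=float32), 8.94), ('grip', array([ 521.7, -190.9], dtype=float32), array([ 9.1, 67.7], dtype=float32), 7.63)]
```

```bash
python3 -c "
from cell import workorder
print(workorder.hand_in())"
```

```text
the job is handed in; nothing more can be done
None
```

The job is handed in: all four logs lie one to a groove across both rails, the pedal was held at its stop for just over a second and let up again, and the lid is back flat on the empty box, about 3–4 mm off its starting position but within its play; no verdict came back.

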